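Make up the imaging kit and the calibration kit at the probe microscope

ROBOT

A 7-joint arm with a two-finger parallel gripper is mounted at the origin on the work surface. World frame = base frame: x ahead of the robot, y to its left, z up, the work surface at z = 0. Lengths are in m, angles in rad, forces in N, time in s.
With the tool pointing down it reaches from about 0.425 to 0.875 m from the base axis. Payload 8.4 kg.
Tool frame: the origin (TCP) lies between the finger pads; the fingertips stand env.tip_extent ahead of it and the grasp point (between the pads) lies 6 mm ahead of it (env.tip_extent is the distance from the TCP to the fingertips, in m); z points along the fingers, x is the direction in which the jaws open and shut, and the axes are right-handed (so a half turn about z gives the same grasp; the last joint's range is limited). The gripper opens to 85 mm and grips with 20 to 120 N. Pads are 22 mm wide; open, the fingers measure 114 mm over their backs; the gripper's body (76 mm by 85 mm) begins 54 mm behind the grasp point. The pads swing forward as they close: fully open they stand 13 mm farther back than shut.
Start: joints at [1.107, 0.333, 0.04, 1.465, -0.013, 1.343, -0.059], TCP at [0.232, -0.607, 0.227] pointing down, gripper open.
Joint ranges: [-2.58, 2.58], [-0.38, 2.09], [-1.3, 1.39], [0.25, 2.4], [-1.5, 4.64], [0.08, 2.09], [-2.65, 2.65]. Speed limits (rad/s): [2.22, 2.22, 2.79, 2.79, 3.14, 3.14, 3.14].

INTERFACE

Orientations are given as a unit quaternion [w, x, y, z].
In Python, from workcell import env gives the robot as it stands. The module is installed in compiled form; this text tells all that it offers.
- The arm moves only by the shell command python3 -m creep 'ROWS' [FORCE]. ROWS is JSON, a list of rows, each a list of 3 entries, a list of its own where there are three numbers: the shift along the tool's x, y, z in m, then the turn, a rotation vector about the tool's x, y, z in rad, then the opening, from 0 (shut) to 1 (fully open). In form: [[[tx, ty, tz], [rx, ry, rz], grip], ...]. A call has 1 to 12 rows; each row is the pose to reach, as a shift and turn from the pose commanded when the call began, along the tool's axes at that moment; what a row does not reach only later rows make up. A row lasts 1/8 s, in which the tool goes at most 62.5 mm and 10.7 degrees, less where a joint would pass 70% of its speed; a pose out of reach is approached as far as the arm can. A call with a gripper value outside its range is refused whole. The fingers move at their own pace and stop on an object; FORCE is the grip in N (left out, the last holds). Time passes only in rows, so rows that repeat a pose let the fingers close. It gives the time, the measured TCP pose, the force and the opening at its end, in the units of the state.
- env.get_obs(): the state, without advancing time (a new reading comes with each control period).
- env.camera(name): name is "scene" or "top"; returns the picture (400x640x3 uint8, blue, green, red); there is no depth.
- env.calibration(name): a dict with "fx", "fy", "cx", "cy" (pixels), "R" (3x3) and "t" (3): a world point X has camera coordinates R X + t. Camera axes: x right, y down, z forward; pixel columns grow to the right and rows downward; lengths in m; the calibration is good to about 2 mm. A picture is of the moment at which its call begins. calibration takes no time and is no camera call.
- env.close_job(): hands the job in, once; it reports no verdict.
The state is a dict: "time": time; "q": joint angles; "qvel": joint speeds; "joint_efforts": joint torques, N m; "eef_pos": TCP position; "ee_rot": TCP orientation; "contact_force": force on the tool from outside, world axes, zero at the start; "ft_torque": the same for the moment, N m; "width": opening from 0.0 (shut) to 1.0 (fully open).
Only numpy, scipy, OpenCV 4.12 (cv2) and the standard library are available. Lean on these libraries where they do the work, as an engineer would, in place of code of your own. Each camera call takes 0.05 s, during which the arm holds its last target. There are 200 camera calls.

TASK

Make up two kits from the pieces standing on the bench, one piece upright in each tray pocket. Imaging kit, in the three-pocket tray, starting at the finger-tab end: round-footed specimen stub, long objective, probe holder; calibration kit, in the two-pocket tray, starting at the tab end: square-footed specimen stub, short objective. Let go of everything and leave the jar, the dust cap and the clamp block where they are.

Things in the scene. Friction and masses are not known exactly. Their poses are not given: they have to be found in the camera images.
- round_stub_mid (a point): Specimen stub with a ROUND foot: bare aluminium, foot 42 mm diameter and 8 mm high, with a round post of 18 mm diameter above it; 60 mm high in all, about 90 g. Grip the post. It starts standing upright on the table (height 0), and the point given is on its axis half-way up; z points up.
- square_stub_mid (a point): Specimen stub with a SQUARE foot: bare aluminium, foot 40 x 40 mm and 8 mm high, with a square post of 18 x 18 mm above it, sides parallel to the foot's and to the x and y axes given; 60 mm high in all, about 100 g. Grip the post. It starts standing upright on the table (height 0), and the point given is on its axis half-way up; z points up.
- long_objective_mid (a point): Long objective: slim black barrel of 32 mm diameter with steel rings, 74 mm high, its top 8 mm a steel cone narrowing to 20 mm with a small lens; about 130 g. It starts standing upright on the table (height 0), and the point given is on its axis half-way up; z points up.
- short_objective_mid (a point): Short objective: stout black barrel of 40 mm diameter with steel rings, 54 mm high, its top 6 mm a steel bevel narrowing to 34 mm round a wide lens; about 140 g. It starts standing upright on the table (height 0), and the point given is on its axis half-way up; z points up.
- probe_holder_mid (a point): Probe holder: a flat upright block, black plastic body 40 mm (along its x) by 20 mm (along its y) on a dark steel foot 46 x 28 mm and 8 mm high; a steel clip strip and a small brass bar lie on its top face; 56 mm high in all, about 120 g. Grip it across the 20 mm. It starts standing upright on the table (height 0), and the point given is on its axis half-way up; z points up.
- long_tray: The kit tray with THREE pockets in a row, 202 x 70 mm without its tab. Fixed, white. Floor 3 mm thick, all walls 4 mm thick, rims 9 mm above the table; pockets 62 x 62 mm. A flat finger tab (38 mm) with a black dot sticks out of one short end. Origin: on the table under the row's centre (tab not counted); x runs along the row from tab end to far end, z up. Pocket centres at x = -66 mm (next to the tab), 0 (middle) and +66 mm (far end), y = 0.
- short_tray: The kit tray with TWO pockets in a row, 136 x 70 mm without its tab. Fixed, white. Floor 3 mm thick, all walls 4 mm thick, rims 9 mm above the table; pockets 62 x 62 mm. A flat finger tab (38 mm) with a black dot sticks out of one short end. Origin: on the table under the row's centre (tab not counted); x runs along the row from tab end to far end, z up. Pocket centres at x = -33 mm (next to the tab) and +33 mm (far end), y = 0.
- bottle_mid (a point): Bystander: loose clear jar with a blue screw cap, 48 mm diameter, 85 mm high; the point is half-way up. Leave it alone.
- dust_cap_mid (a point): Bystander: loose flat black dust cap, 48 mm diameter, 12 mm high, lying on the table; the point is its centre. Leave it alone.
- clamp_block_mid (a point): Bystander: loose steel clamp block, 50 x 40 x 30 mm, with a black knob of 18 mm diameter on top, 42 mm high in all; the point is half-way up. Leave it alone.

How it is judged:
At the end, for the whole second after the job is handed in: Each of the five pieces stands upright (within 0.08 rad) on the floor of its own pocket: height within 4 mm of standing on the pocket floor, its axis within 20 mm of the pocket's centre along and across the tray (anywhere it stands flat inside the pocket); released and at rest (x of round_stub_mid in the frame of long_tray between -0.086 and -0.046 m and y of round_stub_mid in the frame of long_tray between -0.02 and 0.02 m and z of round_stub_mid in the frame of long_tray between 0.029 and 0.037 m and angle between each of round_stub_mid, long_objective_mid, probe_holder_mid, square_stub_mid, short_objective_mid's own z axis and vertical below 0.08 rad and linear speed of each of round_stub, long_objective, probe_holder, square_stub, short_objective below 0.02 m/s and contact force between each of round_stub, long_objective, probe_holder, square_stub, short_objective and the fingers below 0.05 N and x of long_objective_mid in the frame of long_tray between -0.02 and 0.02 m and y of long_objective_mid in the frame of long_tray between -0.02 and 0.02 m and z of long_objective_mid in the frame of long_tray between 0.036 and 0.044 m and x of probe_holder_mid in the frame of long_tray between 0.046 and 0.086 m and y of probe_holder_mid in the frame of long_tray between -0.02 and 0.02 m and z of probe_holder_mid in the frame of long_tray between 0.027 and 0.035 m and x of square_stub_mid in the frame of short_tray between -0.053 and -0.013 m and y of square_stub_mid in the frame of short_tray between -0.02 and 0.02 m and z of square_stub_mid in the frame of short_tray between 0.029 and 0.037 m and x of short_objective_mid in the frame of short_tray between 0.013 and 0.053 m and y of short_objective_mid in the frame of short_tray between -0.02 and 0.02 m and z of short_objective_mid in the frame of short_tray between 0.026 and 0.034 m); the robot touches nothing.
It fails at once if the jar is pushed more than 25 mm from its place or knocked over (distance of bottle_mid from where it was at the start of the episode above 0.025 m or angle between bottle_mid's own z axis and vertical above 0.6 rad).
It fails at once if the dust cap is pushed more than 25 mm from its place or knocked over (distance of dust_cap_mid from where it was at the start of the episode above 0.025 m or angle between dust_cap_mid's own z axis and vertical above 0.6 rad).
It fails at once if the clamp block is pushed more than 25 mm from its place or knocked over (distance of clamp_block_mid from where it was at the start of the episode above 0.025 m or angle between clamp_block_mid's own z axis and vertical above 0.6 rad).
It also fails if it takes over 115 s, if anything falls off the work surface, if the arm or the gripper's body presses on something with over 40 N, if the wrist force passes 120 N, or if a joint passes its speed limit or range.

## Working session

There is one attempt and no reset: what is moved stays moved. The work goes in short steps, Python scripts to look and compute and a shell command to move; the robot and the scene stay as the last step left them, time stands still between calls to the robot, and variables do not carry over. Pictures are saved under pics/ and viewed, about 12 in all and at most 16, crops included, and the job is handed in when it is done.

```bash
mkdir -p pics; python3 - <<'E'
from workcell import env
import cv2,numpy as np
for n in("scene","top"):
    cv2.imwrite(f"pics/{n}0.png",env.camera(n)); c=env.calibration(n); print(n,c)
print(env.tip_extent,env.get_obs())
E
```

```text
scene {'fx': 432.81131701782397, 'fy': 432.81131701782397, 'cx': 320.87020530287526, 'cy': 203.8673449282731, 'R': array([[ 0.76915217,  0.63884042,  0.01696625],
       [ 0.44705765, -0.51889868, -0.72861761],
       [-0.45666661,  0.56800271, -0.68471054]]), 't': array([-0.451715  , -0.22288108,  1.40078848])}
top {'fx': 458.4314252963681, 'fy': 458.4314252963681, 'cx': 314.131296381023, 'cy': 200.6372825308562, 'R': array([[ 0.01546507, -0.99986789,  0.00500348],
       [-0.98418938, -0.01610523, -0.17638562],
       [ 0.1764429 , -0.00219655, -0.98430843]]), 't': array([-0.02443308,  0.58036995,  1.35327796])}
0.025 {'time': 0.1, 'q': array([ 1.1068127 ,  0.33387428,  0.03987457,  1.46621562, -0.01343313,
        1.34328731, -0.05851793]), 'qvel': array([ 0.0006217 , -0.00122273,  0.00101724, -0.00289796, -0.00139531,
       -0.0006203 , -0.00103815]), 'joint_efforts': array([ 6.01520733e-03, -6.60011744e+01,  1.37111709e+00, -4.06473362e+01,
        1.70398277e-02,  8.86553898e-03,  3.44945977e-05]), 'eef_pos': array([ 0.23171686, -0.60683218,  0.22577217]), 'ee_rot': array([-4.01127942e-04,  8.23622042e-01, -5.67138568e-01, -6.44721206e-04]), 'contact_force': array([-0.08782142, -0.48206203,  0.48643542]), 'ft_torque': array([-0.04863317,  0.03938521, -0.03087346]), 'width': 1.0012211241094677}
```

View pics/top0.png

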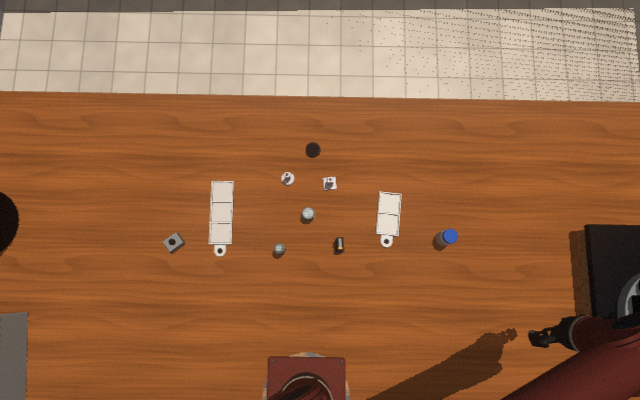

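View pics/scene0.png

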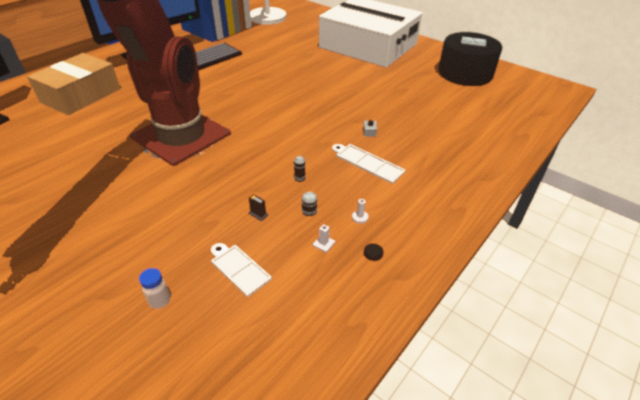

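The top view shows the long tray at (221,213) with its tab at (220,250), and the short tray at (389,214) with its tab at (387,240). The round stub is at (288,178), square stub (330,184), short objective (308,214), long objective (279,249), probe holder (340,244), cap (313,150), clamp (173,242) and jar (447,238). Next I'll zoom in on both views.

```bash
python3 - <<'E'
import cv2
t=cv2.imread("pics/top0.png"); s=cv2.imread("pics/scene0.png")
cv2.imwrite("pics/topA.png",cv2.resize(t[140:260,265:360],None,fx=5,fy=5,interpolation=cv2.INTER_CUBIC)[:600])
cv2.imwrite("pics/topB.png",cv2.resize(cv2.hconcat([t[175:260,200:245],t[175:260,370:415]]),None,fx=7,fy=7,interpolation=cv2.INTER_CUBIC))
cv2.imwrite("pics/sceneA.png",cv2.resize(s[140:265,235:395],None,fx=4.8,fy=4.8,interpolation=cv2.INTER_CUBIC))
E
```

```text
(no output)
```

View pics/topA.png

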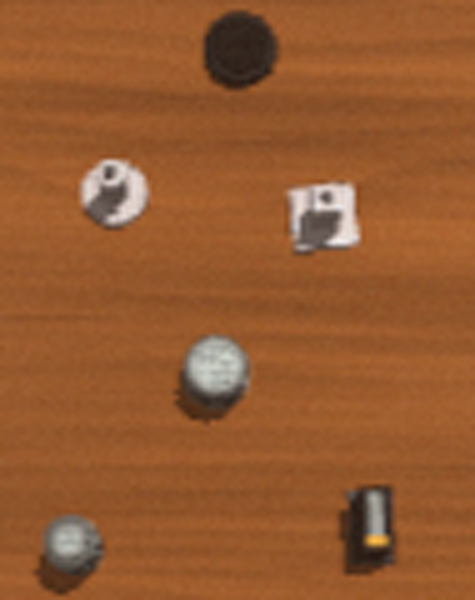

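View pics/topB.png

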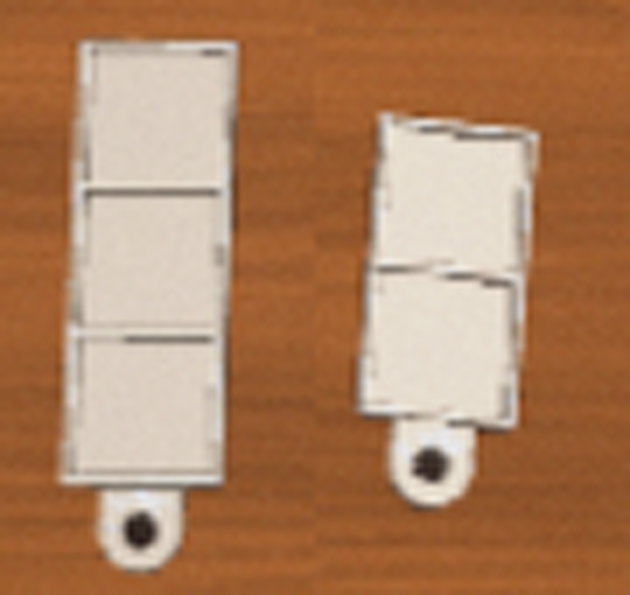

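View pics/sceneA.png

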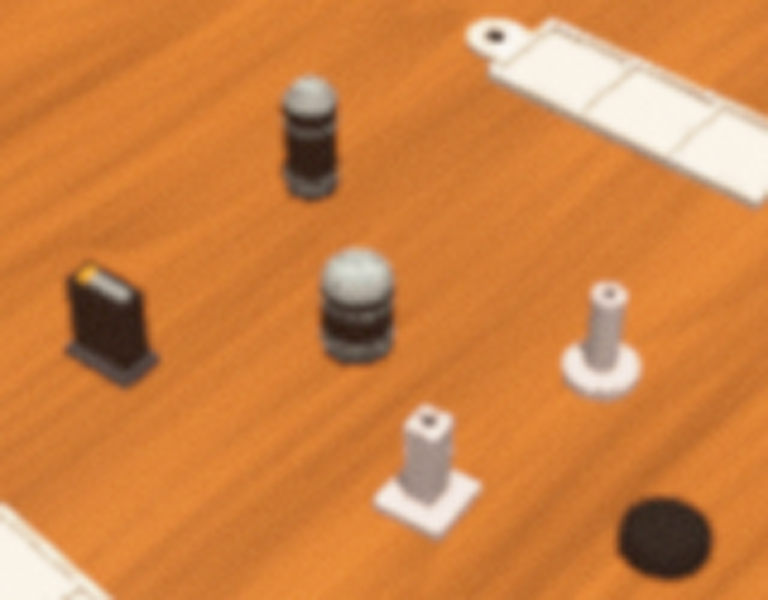

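```bash
cat > h.py <<'E'
from workcell import env
import numpy as np, cv2
from scipy.spatial.transform import Rotation as Ro
def bp(n,u,v,z):
    c=env.calibration(n); R=c['R']; d=R.T@[(u-c['cx'])/c['fx'],(v-c['cy'])/c['fy'],1]; o=-R.T@c['t']
    return (o+d*(z-o[2])/d[2])[:2]
def pr(n,X):
    c=env.calibration(n); p=c['R']@np.array(X)+c['t']; return [c['fx']*p[0]/p[2]+c['cx'],c['fy']*p[1]/p[2]+c['cy']]
def tool():
    s=env.get_obs(); w,x,y,z=s['ee_rot']; return s,Ro.from_quat([x,y,z,w])
def shift(target,yaw=None):
    """tool-frame shift to world TCP target; yaw: desired world direction of jaw axis (mod pi)"""
    s,r=tool(); print('pos',s['eef_pos'].round(4),'shift',r.inv().apply(np.array(target)-s['eef_pos']).round(4))
    x=r.apply([1,0,0]); a=np.arctan2(x[1],x[0]); print('jaw yaw',a.round(3),'tilt',np.round(r.apply([0,0,1]),3))
    if yaw is not None: print('rz',-(((yaw-a)+np.pi/2)%np.pi-np.pi/2))
E
python3 - <<'E'
from h import *
A=lambda n,u,v,z:bp('top',265+u/5-.4,140+v/5-.4,z)
S=lambda n,u,v,z:bp('scene',235+u/4.8-.4,140+v/4.8-.4,z)
for n,a,b,z in [('long',(70,545),(309,90),.074),('short',(216,366),(357,268),.054),('round',(109,172),(609,293),.06),('square',(326,198),(429,420),.06),('probe',(376,515),(107,283),.056)]:
    print(n,A(n,*a,z).round(4),S(n,*b,z).round(4))
print('cap',A('',240,48,.012)); print('jar',bp('top',449,236,.085),'clamp',bp('top',172,241,.042))
print('sqfoot',[A('',*p,.008).round(3) for p in[(290,189),(355,184),(359,246),(295,251)]])
print('probe edge',A('',377,492,.056),A('',378,546,.056), 'foot',A('',392,487,.05))
for o,cs in [(200,[(82,43),(236,43),(221,484),(62,482)]),(325,[(382,116),(537,135),(516,427),(362,410)])]:
    P=np.array([bp('top',o+u/7-.4,175+v/7-.4,.009) for u,v in cs]); print(P.round(4))
    c=P.mean(0); x=P[:2].mean(0)-P[2:].mean(0); print('c',c,np.linalg.norm(x),'yaw',np.arctan2(x[1],x[0])); x/=np.linalg.norm(x)
    for k in ([-.066,0,.066] if o==200 else [-.033,.033]): print((c+k*x).round(4))
s,r=tool();print(r.as_matrix().round(3))
E
```

```text
long [0.4308 0.0877] [0.436  0.0853]
short [0.5423 0.0035] [0.5427 0.0042]
round [0.6611 0.0714] [0.6608 0.0713]
square [ 0.6469 -0.0623] [ 0.6474 -0.0624]
probe [ 0.453  -0.0943] [ 0.4514 -0.0932]
cap [ 0.75580931 -0.00775901]
jar [ 0.47510239 -0.41516014] clamp [0.45098959 0.41394611]
sqfoot [array([ 0.664, -0.041]), array([ 0.668, -0.083]), array([ 0.628, -0.085]), array([ 0.624, -0.045])]
probe edge [ 0.46686952 -0.0948587 ] [ 0.43444198 -0.09563741] foot [ 0.47062822 -0.10428245]
[[0.6473 0.3126]
 [0.6484 0.2428]
 [0.4482 0.2401]
 [0.448  0.3105]]
c [0.5479578  0.27650885] 0.19975868282180917 yaw 0.011943322008366918
[0.482  0.2757]
[0.548  0.2765]
[0.614  0.2773]
[[ 0.6222 -0.2212]
 [ 0.6146 -0.2913]
 [ 0.4818 -0.2796]
 [ 0.4883 -0.211 ]]
c [ 0.55174972 -0.2507689 ] 0.1337699853392593 yaw -0.08221411077310231
[ 0.5189 -0.2481]
[ 0.5846 -0.2535]
[[ 0.357 -0.934 -0.001]
 [-0.934 -0.357  0.001]
 [-0.002  0.    -1.   ]]
```

```bash
python3 -m creep '[[[-0.36,-0.582,0.066],[0,0,0.275],1],[[-0.36,-0.582,0.066],[0,0,0.275],1],[[-0.36,-0.582,0.066],[0,0,0.275],1],[[-0.36,-0.582,0.066],[0,0,0.275],1],[[-0.36,-0.582,0.066],[0,0,0.275],1],[[-0.36,-0.582,0.066],[0,0,0.275],1],[[-0.36,-0.582,0.066],[0,0,0.275],1],[[-0.36,-0.582,0.066],[0,0,0.275],1],[[-0.36,-0.582,0.066],[0,0,0.275],1],[[-0.36,-0.582,0.066],[0,0,0.275],1],[[-0.36,-0.582,0.066],[0,0,0.275],1],[[-0.36,-0.582,0.066],[0,0,0.275],1]]' 40; python3 -c "
from h import *
shift([.647,-.0625,.042],np.pi/2+.09)"
```

```text
time: 1.6
eef_pos: [0.6484, -0.0563, 0.1591]
ee_rot: [-0.001, 0.741, -0.672, -0.002]
contact_force: [-0.2, -0.1, -0.1]
width: 1.0
pos [ 0.6484 -0.0563  0.1591] shift [0.0065 0.0019 0.1171]
jaw yaw -1.473 tilt [-0.001  0.004 -1.   ]
rz 0.007924154276954809
```

```bash
python3 -m creep '[[[0,0,0],[0,0,0],1],[[0,0,0.02],[0,0,0],1],[[0,0,0.05],[0,0,0],1],[[0,0,0.08],[0,0,0],1],[[0,0,0.1],[0,0,0],1],[[0,0,0.116],[0,0,0],1],[[0,0,0.118],[0,0,0],1],[[0,0,0.118],[0,0,0],1]]'; python3 -c "
from h import *
shift([.647,-.0625,.042],np.pi/2+.09)
cv2.imwrite('pics/g1.png',cv2.resize(cv2.hconcat([env.camera('scene')[140:265,250:350],env.camera('top')[140:265,275:375]]),None,fx=4,fy=4))"
```

```text
time: 2.6
eef_pos: [0.6477, -0.0633, 0.0433]
ee_rot: [-0.0, 0.738, -0.675, 0.0]
contact_force: [1.3, 0.2, 1.0]
width: 0.998
pos [ 0.6477 -0.0633  0.0433] shift [-0.0009  0.0006  0.0013]
jaw yaw -1.481 tilt [ 0.001 -0.    -1.   ]
rz -0.0002487744213972576
```

View pics/g1.png

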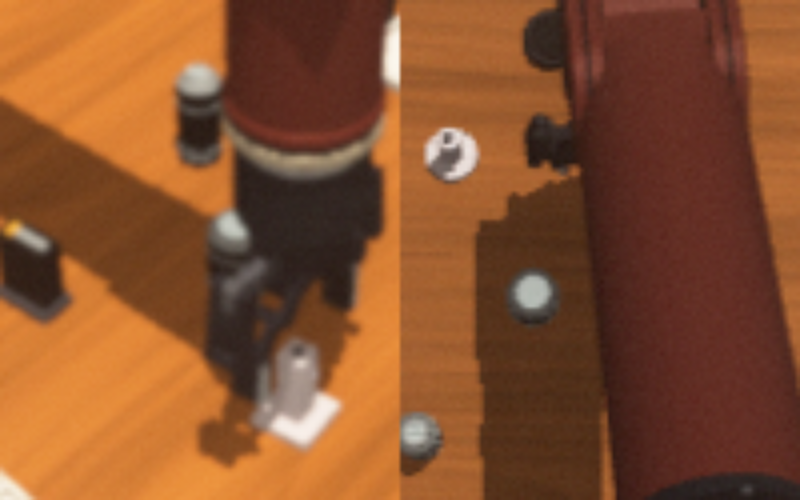

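```bash
python3 -c "
from h import *
p=np.array([.6477,-.0633,0]);j=np.array([.09,-.996,0])
for k in(-.05,-.0425,0,.0425,.05):
  for z in (.02,.031,.043,.06): u=pr('scene',p+k*j+[0,0,z]); print(k,z,round((u[0]-250)*4),round((u[1]-140)*4))
print(env.get_obs()['contact_force'])"
```

```text
-0.05 0.02 339 347
-0.05 0.031 340 334
-0.05 0.043 340 321
-0.05 0.06 341 301
-0.0425 0.02 332 354
-0.0425 0.031 333 341
-0.0425 0.043 334 328
-0.0425 0.06 335 308
0 0.02 294 395
0 0.031 294 383
0 0.043 295 369
0 0.06 295 349
0.0425 0.02 254 438
0.0425 0.031 254 426
0.0425 0.043 254 412
0.0425 0.06 254 393
0.05 0.02 246 446
0.05 0.031 246 434
0.05 0.043 246 420
0.05 0.06 247 401
[-0.51614947  0.9577289   0.62847982]
```

```bash
python3 -m creep '[[[0,0,0],[0,0,0],0],[[0,0,0],[0,0,0],0],[[0,0,0],[0,0,0],0],[[0,0,0],[0,0,0],0],[[0,0,0],[0,0,0],0],[[0,0,0],[0,0,0],0],[[0,0,0],[0,0,0],0],[[0,0,0],[0,0,0],0]]' 40
```

```text
time: 3.7
eef_pos: [0.6473, -0.0632, 0.0427]
ee_rot: [-0.0, 0.738, -0.675, 0.0]
contact_force: [-0.6, 1.1, 3.6]
width: 0.193
```

```bash
python3 -m creep '[[[0,0,-0.04],[0,0,0],0],[[0,0,-0.1],[0,0,0],0],[[0.04,0.035,-0.1],[0,0,0.03],0],[[0.09,0.075,-0.1],[0,0,0.08],0],[[0.14,0.115,-0.1],[0,0,0.13],0],[[0.165,0.138,-0.1],[0,0,0.17],0],[[0.173,0.1445,-0.1],[0,0,0.172],0],[[0.173,0.1445,-0.1],[0,0,0.172],0],[[0.173,0.1445,-0.1],[0,0,0.172],0]]'; python3 -c "
from h import *
shift([.5189,-.2481,.0465],np.pi/2-.082)
print(env.get_obs()['width'])
cv2.imwrite('pics/g2.png',cv2.resize(env.camera('scene')[160:310,180:330],None,fx=3,fy=3))"
```

```text
time: 4.82
eef_pos: [0.5198, -0.2467, 0.1425]
ee_rot: [0.0, -0.678, 0.735, 0.0]
contact_force: [0.1, 0.3, -1.1]
width: 0.2
pos [ 0.5198 -0.2467  0.1425] shift [0.0015 0.0008 0.096 ]
jaw yaw -1.65 tilt [ 0.     0.001 -1.   ]
rz 0.0025096668809707623
0.20003868467812255
```

View pics/g2.png

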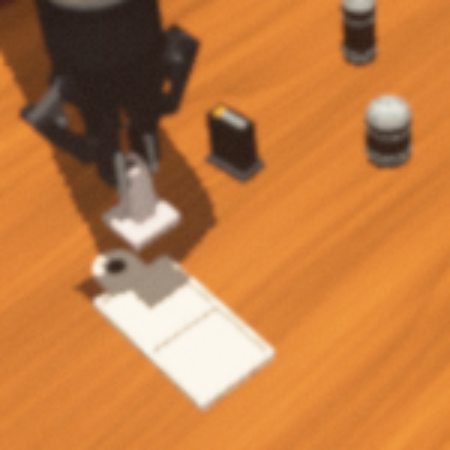

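The stub is held upright above the tab pocket. I'll lower it, let go and rise.

```bash
python3 -m creep '[[[0,0,0.04],[0,0,0],0],[[0,0,0.075],[0,0,0],0],[[0,0,0.09],[0,0,0],0],[[0,0,0.0965],[0,0,0],0],[[0,0,0.0965],[0,0,0],0],[[0,0,0.0965],[0,0,0],0.5],[[0,0,0.0965],[0,0,0],0.5],[[0,0,0.0965],[0,0,0],0.5],[[0,0,0.07],[0,0,0],0.5],[[0,0,0.02],[0,0,0],0.6],[[0,0,-0.01],[0,0,0],1],[[0,0,-0.01],[0,0,0],1]]'; python3 -c "
from h import *
shift([.542,.004,.15],np.pi/2)"
```

```text
time: 6.38
eef_pos: [0.5203, -0.2492, 0.1556]
ee_rot: [0.001, -0.677, 0.736, -0.002]
contact_force: [0.8, -0.2, -0.0]
width: 0.989
pos [ 0.5203 -0.2492  0.1556] shift [-0.2541 -0.0008  0.0052]
jaw yaw -1.653 tilt [ 0.005 -0.002 -1.   ]
rz -0.08239086369892235
```

```bash
python3 -m creep '[[[-0.05,0,0],[0,0,0],1],[[-0.11,-0.001,0],[0,0,0],1],[[-0.17,-0.002,0],[0,0,0],1],[[-0.22,-0.002,0],[0,0,0],1],[[-0.253,-0.002,0],[0,0,0],1],[[-0.253,-0.002,0],[0,0,0],1],[[-0.253,-0.002,0],[0,0,0],1],[[-0.253,-0.002,0.03],[0,0,0],1],[[-0.253,-0.002,0.07],[0,0,0],1],[[-0.253,-0.002,0.1],[0,0,0],1],[[-0.253,-0.002,0.115],[0,0,0],1],[[-0.253,-0.002,0.115],[0,0,0],1]]'; python3 -c "
from h import *
shift([.5425,.004,.040])"
```

```text
time: 7.88
eef_pos: [0.541, 0.0026, 0.037]
ee_rot: [-0.001, -0.677, 0.736, 0.001]
contact_force: [0.8, 0.2, 0.1]
width: 0.998
pos [0.541  0.0026 0.037 ] shift [-0.0016 -0.0014 -0.003 ]
jaw yaw -1.654 tilt [-0.002 -0.    -1.   ]
```

```bash
python3 -m creep '[[[0,0,-0.002],[0,0,0],0],[[0,0,-0.002],[0,0,0],0],[[0,0,-0.002],[0,0,0],0],[[0,0,-0.002],[0,0,0],0],[[0,0,-0.002],[0,0,0],0],[[0,0,-0.002],[0,0,0],0],[[0,0,-0.03],[0,0,0],0],[[0,0,-0.08],[0,0,0],0],[[0,0,-0.112],[0,0,0],0],[[0,0,-0.112],[0,0,0],0],[[0,0,-0.112],[0,0,0],0]]'; python3 -c "
from h import *
shift([.5846,-.2535,.043],np.pi/2-.082)"
```

```text
time: 9.25
eef_pos: [0.541, 0.0034, 0.1489]
ee_rot: [-0.0, -0.677, 0.736, 0.0]
contact_force: [-0.4, 1.1, -1.4]
width: 0.422
pos [0.541  0.0034 0.1489] shift [ 0.2524 -0.0647  0.1059]
jaw yaw -1.653 tilt [-0.001 -0.    -1.   ]
rz -0.0002694900986384141
```

```bash
python3 -m creep '[[[0.05,-0.012,0],[0,0,0],0],[[0.1,-0.025,0],[0,0,0],0],[[0.15,-0.04,0],[0,0,0],0],[[0.2,-0.052,0],[0,0,0],0],[[0.235,-0.06,0],[0,0,0],0],[[0.2525,-0.065,0],[0,0,0],0],[[0.2525,-0.065,0],[0,0,0],0],[[0.2525,-0.065,0.01],[0,0,0],0]]'; python3 -c "
from h import *
shift([.5846,-.2535,.043],np.pi/2-.082)
cv2.imwrite('pics/g3.png',cv2.resize(env.camera('scene')[160:310,180:330],None,fx=3,fy=3))"
```

```text
time: 10.25
eef_pos: [0.5863, -0.2514, 0.1397]
ee_rot: [0.001, -0.678, 0.735, -0.0]
contact_force: [-0.8, -0.5, -1.3]
width: 0.423
pos [ 0.5863 -0.2514  0.1397] shift [0.0023 0.0016 0.0967]
jaw yaw -1.651 tilt [ 0.001  0.001 -1.   ]
rz 0.0020025013915390133
```

View pics/g3.png

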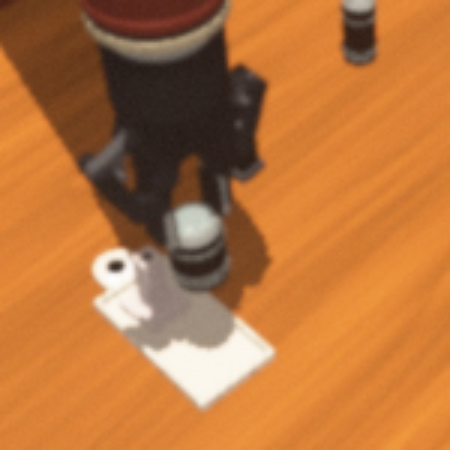

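The short objective hangs upright and is almost over its pocket, and the square stub stands in the tab pocket at about (140,285). I'll lower the objective.

```bash
python3 -m creep '[[[0,0,0.03],[0,0,0],0],[[0,0,0.065],[0,0,0],0],[[0,0,0.088],[0,0,0],0],[[0,0,0.096],[0,0,0],0],[[0,0,0.096],[0,0,0],0],[[0,0,0.096],[0,0,0],0.75],[[0,0,0.096],[0,0,0],0.75],[[0,0,0.096],[0,0,0],0.75],[[0,0,0.07],[0,0,0],0.75],[[0,0,0.02],[0,0,0],0.8],[[0,0,-0.02],[0,0,0],1],[[0,0,-0.02],[0,0,0],1]]'; python3 -c "
from h import *
shift([.6475-.195,-.0938,.15],np.pi/2+.02)"
```

```text
time: 11.8
eef_pos: [0.5875, -0.2542, 0.1636]
ee_rot: [0.001, -0.677, 0.736, -0.003]
contact_force: [0.6, 0.1, -0.7]
width: 0.998
pos [ 0.5875 -0.2542  0.1636] shift [-0.1488  0.1479  0.0124]
jaw yaw -1.653 tilt [ 0.006 -0.002 -1.   ]
rz -0.10241009189700545
```

```bash
python3 -m creep '[[[-0.04,0.04,0],[0,0,-0.03],1],[[-0.08,0.08,0],[0,0,-0.06],1],[[-0.12,0.12,0],[0,0,-0.09],1],[[-0.148,0.146,0],[0,0,-0.102],1],[[-0.148,0.146,0],[0,0,-0.102],1],[[-0.148,0.146,0],[0,0,-0.102],1],[[-0.148,0.146,0.03],[0,0,-0.102],1],[[-0.148,0.146,0.07],[0,0,-0.102],1],[[-0.148,0.146,0.105],[0,0,-0.102],1],[[-0.148,0.146,0.119],[0,0,-0.102],1],[[-0.148,0.146,0.119],[0,0,-0.102],1]]'; python3 -c "
from h import *
shift([.452,-.0938,.042],np.pi/2+.02)
cv2.imwrite('pics/g4.png',cv2.resize(env.camera('scene')[150:250,220:320],None,fx=4,fy=4))"
```

```text
time: 13.18
eef_pos: [0.452, -0.0944, 0.04]
ee_rot: [0.0, 0.714, -0.7, -0.001]
contact_force: [-1.1, 0.3, 0.3]
width: 0.998
pos [ 0.452  -0.0944  0.04  ] shift [-0.0006  0.     -0.002 ]
jaw yaw -1.552 tilt [-0.002  0.001 -1.   ]
rz -0.0009515161534965344
```

View pics/g4.png

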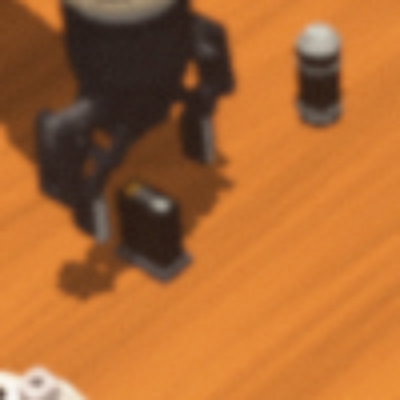

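The fingers straddle the probe holder evenly. I'll close and lift.

```bash
python3 -m creep '[[[0,0,0],[0,0,0],0],[[0,0,0],[0,0,0],0],[[0,0,0],[0,0,0],0],[[0,0,0],[0,0,0],0],[[0,0,0],[0,0,0],0],[[0,0,0],[0,0,0],0],[[0,0,0],[0,0,0],0],[[0,0,0],[0,0,0],0],[[0,0,-0.04],[0,0,0],0],[[0,0,-0.09],[0,0,0],0],[[0,0,-0.11],[0,0,0],0],[[0,0,-0.11],[0,0,0],0]]'; python3 -c "
from h import *
shift([.614,.2773,.044],np.pi/2+.012)"
```

```text
time: 14.72
eef_pos: [0.4532, -0.0942, 0.152]
ee_rot: [-0.001, 0.714, -0.7, 0.001]
contact_force: [-0.8, 0.2, -1.8]
width: 0.218
pos [ 0.4532 -0.0942  0.152 ] shift [-0.3684 -0.1678  0.1082]
jaw yaw -1.551 tilt [ 0.003 -0.001 -1.   ]
rz 0.00766968985187777
```

```bash
python3 -m creep '[[[-0.03,-0.014,0],[0,0,0],0],[[-0.08,-0.037,0],[0,0,0],0],[[-0.13,-0.06,0],[0,0,0],0],[[-0.18,-0.083,0],[0,0,0],0],[[-0.23,-0.106,0],[0,0,0],0],[[-0.28,-0.129,0],[0,0,0],0],[[-0.325,-0.15,0],[0,0,0],0],[[-0.355,-0.163,0],[0,0,0],0],[[-0.3685,-0.169,0],[0,0,0],0],[[-0.3685,-0.169,0],[0,0,0],0],[[-0.3685,-0.169,0],[0,0,0],0]]'; python3 -c "
from h import *
shift([.614,.2773,.044],np.pi/2+.012)
cv2.imwrite('pics/g5.png',cv2.resize(env.camera('scene')[80:230,280:430],None,fx=3,fy=3))"
```

```text
time: 16.1
eef_pos: [0.6139, 0.2759, 0.1502]
ee_rot: [0.001, 0.714, -0.701, 0.0]
contact_force: [0.5, -0.7, -0.8]
width: 0.221
pos [0.6139 0.2759 0.1502] shift [-0.0015 -0.0002  0.1062]
jaw yaw -1.552 tilt [-0.    -0.001 -1.   ]
rz 0.006311843467462275
```

View pics/g5.png

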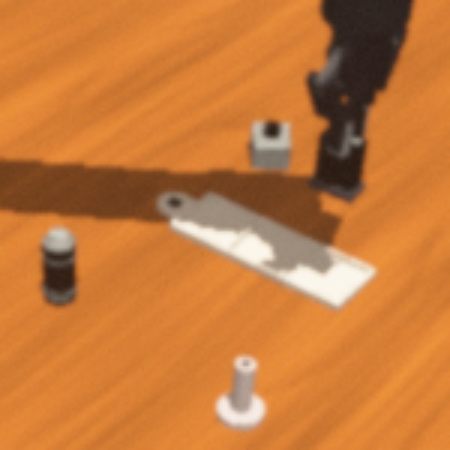

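The probe holder hangs upright above the far pocket at about (340,170). I'll lower and release it.

```bash
python3 -m creep '[[[0,0,0.04],[0,0,0],0],[[0,0,0.075],[0,0,0],0],[[0,0,0.098],[0,0,0],0],[[0,0,0.106],[0,0,0],0],[[0,0,0.106],[0,0,0],0],[[0,0,0.106],[0,0,0],0.55],[[0,0,0.106],[0,0,0],0.55],[[0,0,0.106],[0,0,0],0.55],[[0,0,0.07],[0,0,0],0.55],[[0,0,0.02],[0,0,0],0.7],[[0,0,0],[0,0,0],1],[[0,0,0],[0,0,0],1]]'; python3 -c "
from h import *
shift([.661,.0713,.042],np.pi/2+.012)"
```

```text
time: 17.65
eef_pos: [0.6147, 0.2782, 0.1523]
ee_rot: [-0.001, 0.714, -0.7, 0.001]
contact_force: [-0.8, 0.1, -1.2]
width: 1.002
pos [0.6147 0.2782 0.1523] shift [ 0.2079 -0.0419  0.1102]
jaw yaw -1.551 tilt [ 0.003  0.001 -1.   ]
rz 0.007697203354346094
```

```bash
python3 -m creep '[[[0.04,-0.008,0],[0,0,0],1],[[0.09,-0.018,0],[0,0,0],1],[[0.14,-0.028,0],[0,0,0],1],[[0.185,-0.038,0],[0,0,0],1],[[0.207,-0.043,0],[0,0,0],1],[[0.207,-0.043,0],[0,0,0],1],[[0.207,-0.043,0],[0,0,0],1],[[0.207,-0.043,0.03],[0,0,0],1],[[0.207,-0.043,0.07],[0,0,0],1],[[0.207,-0.043,0.1],[0,0,0],1],[[0.207,-0.043,0.109],[0,0,0],1],[[0.207,-0.043,0.109],[0,0,0],1]]'; python3 -c "
from h import *
shift([.661,.0713,.042],np.pi/2+.012)"
```

```text
time: 19.15
eef_pos: [0.6608, 0.0731, 0.0418]
ee_rot: [-0.0, 0.715, -0.699, -0.0]
contact_force: [-0.6, -0.1, -0.3]
width: 1.004
pos [0.6608 0.0731 0.0418] shift [ 0.0018 -0.0002 -0.0002]
jaw yaw -1.549 tilt [-0.     0.001 -1.   ]
rz 0.009527388018278238
```

```bash
python3 -m creep '[[[0,0,0],[0,0,0],0],[[0,0,0],[0,0,0],0],[[0,0,0],[0,0,0],0],[[0,0,0],[0,0,0],0],[[0,0,0],[0,0,0],0],[[0,0,0],[0,0,0],0],[[0,0,0],[0,0,0],0],[[0,0,0],[0,0,0],0],[[0,0,-0.04],[0,0,0],0],[[0,0,-0.09],[0,0,0],0],[[0,0,-0.11],[0,0,0],0],[[0,0,-0.11],[0,0,0],0]]'; python3 -c "
from h import *
shift([.482,.2757,.044],np.pi/2+.012)"
```

```text
time: 20.65
eef_pos: [0.6616, 0.0717, 0.1526]
ee_rot: [-0.001, 0.714, -0.7, 0.001]
contact_force: [-0.9, -0.3, -0.2]
width: 0.189
pos [0.6616 0.0717 0.1526] shift [-0.2074  0.1758  0.1083]
jaw yaw -1.551 tilt [ 0.002  0.    -1.   ]
rz 0.0076832050364377125
```

```bash
python3 -m creep '[[[-0.03,0.025,0],[0,0,0],0],[[-0.07,0.06,0],[0,0,0],0],[[-0.11,0.093,0],[0,0,0],0],[[-0.15,0.127,0],[0,0,0],0],[[-0.185,0.157,0],[0,0,0],0],[[-0.2075,0.175,0],[0,0,0],0],[[-0.2075,0.175,0],[0,0,0],0],[[-0.2075,0.175,0],[0,0,0],0]]'; python3 -c "
from h import *
shift([.482,.2757,.0445],np.pi/2+.012)
cv2.imwrite('pics/g6.png',cv2.resize(env.camera('scene')[80:230,280:430],None,fx=3,fy=3))"
```

```text
time: 21.65
eef_pos: [0.4818, 0.2744, 0.1502]
ee_rot: [0.001, 0.714, -0.7, -0.0]
contact_force: [-0.3, -0.6, -0.7]
width: 0.185
pos [0.4818 0.2744 0.1502] shift [-0.0014 -0.0004  0.1057]
jaw yaw -1.552 tilt [-0.002 -0.001 -1.   ]
rz 0.007118159349346342
```

View pics/g6.png

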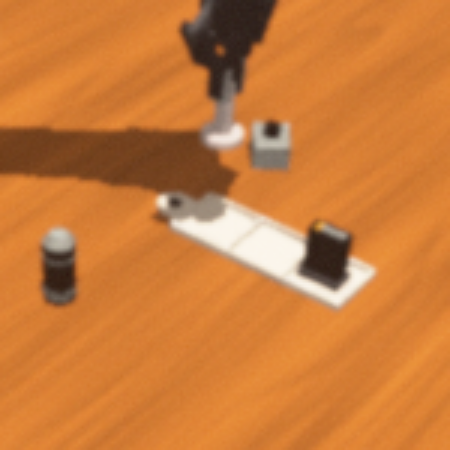

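The probe holder stands in the far pocket at (328,260). The round stub is held upright over the tab pocket, so I'll lower it and open.

```bash
python3 -m creep '[[[0,0,0.04],[0,0,0],0],[[0,0,0.075],[0,0,0],0],[[0,0,0.098],[0,0,0],0],[[0,0,0.106],[0,0,0],0],[[0,0,0.106],[0,0,0],0],[[0,0,0.106],[0,0,0],0.5],[[0,0,0.106],[0,0,0],0.5],[[0,0,0.106],[0,0,0],0.5],[[0,0,0.07],[0,0,0],0.5],[[0,0,0.02],[0,0,0],0.7],[[0,0,0],[0,0,0],1],[[0,0,0],[0,0,0],1]]'; python3 -c "
from h import *
shift([.434,.0865,.046],np.pi/2+.012)
s=env.camera('scene');t=env.camera('top')
cv2.imwrite('pics/g7.png',cv2.resize(cv2.hconcat([s[150:210,280:340],t[205:265,250:310]]),None,fx=6,fy=6,interpolation=cv2.INTER_CUBIC))"
```

```text
time: 23.2
eef_pos: [0.4828, 0.2762, 0.1533]
ee_rot: [-0.002, 0.714, -0.7, 0.001]
contact_force: [0.9, 0.1, -1.3]
width: 1.001
pos [0.4828 0.2762 0.1533] shift [0.1888 0.0529 0.1069]
jaw yaw -1.551 tilt [ 0.003  0.001 -1.   ]
rz 0.007690384269300132
```

View pics/g7.png

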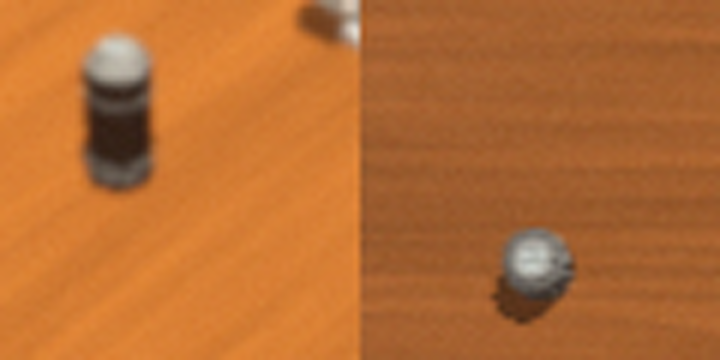

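```bash
python3 -c "
from h import *
print(bp('top',279.3,248.4,.066),bp('top',279,248,.074))
for x,y in [(.431,.0875),(.434,.0865)]:
  f=lambda p:[round((p[0]-280+.4)*6),round((p[1]-150+.4)*6)]
  d=np.array([.65,-.76])*.016  # toward camera
  print(f(pr('scene',[x,y,0])),f(pr('scene',[x+d[0],y+d[1],0])),f(pr('scene',[x-.01*.65,y+.01*.76,.074])))"
```

```text
[0.43202189 0.08625225] [0.43260789 0.08659864]
[114, 169] [114, 190] [112, 33]
[118, 173] [117, 194] [115, 37]
```

```bash
python3 -m creep '[[[0.04,0.011,0],[0,0,0],1],[[0.09,0.026,0],[0,0,0],1],[[0.14,0.04,0],[0,0,0],1],[[0.175,0.05,0],[0,0,0],1],[[0.1885,0.054,0],[0,0,0],1],[[0.1885,0.054,0],[0,0,0],1],[[0.1885,0.054,0],[0,0,0],1],[[0.1885,0.054,0.03],[0,0,0],1],[[0.1885,0.054,0.07],[0,0,0],1],[[0.1885,0.054,0.095],[0,0,0],1],[[0.1885,0.054,0.105],[0,0,0],1],[[0.1885,0.054,0.105],[0,0,0],1]]'; python3 -c "
from h import *
shift([.432,.0862,.046],np.pi/2+.012)"
```

```text
time: 24.8
eef_pos: [0.4316, 0.087, 0.0465]
ee_rot: [0.0, 0.714, -0.7, -0.001]
contact_force: [-0.4, 0.3, 1.3]
width: 1.004
pos [0.4316 0.087  0.0465] shift [ 0.0008 -0.0004  0.0005]
jaw yaw -1.55 tilt [-0.001  0.001 -1.   ]
rz 0.009017032242075729
```

```bash
python3 -m creep '[[[0,0,0],[0,0,0],0],[[0,0,0],[0,0,0],0],[[0,0,0],[0,0,0],0],[[0,0,0],[0,0,0],0],[[0,0,0],[0,0,0],0],[[0,0,0],[0,0,0],0],[[0,0,0],[0,0,0],0],[[0,0,-0.04],[0,0,0],0],[[0,0,-0.09],[0,0,0],0],[[0,0,-0.12],[0,0,0],0],[[0,0,-0.12],[0,0,0],0]]'; python3 -c "
from h import *
shift([.548,.2765,.049],np.pi/2+.012)"
```

```text
time: 26.18
eef_pos: [0.4329, 0.0863, 0.1686]
ee_rot: [-0.001, 0.714, -0.7, 0.001]
contact_force: [-0.3, 0.5, -1.7]
width: 0.357
pos [0.4329 0.0863 0.1686] shift [-0.1879 -0.1183  0.1201]
jaw yaw -1.551 tilt [ 0.004  0.    -1.   ]
rz 0.007547983584561102
```

```bash
python3 -m creep '[[[-0.03,-0.019,0],[0,0,0],0],[[-0.07,-0.045,0],[0,0,0],0],[[-0.11,-0.07,0],[0,0,0],0],[[-0.15,-0.096,0],[0,0,0],0],[[-0.175,-0.112,0],[0,0,0],0],[[-0.188,-0.12,0],[0,0,0],0],[[-0.188,-0.12,0],[0,0,0],0],[[-0.188,-0.12,0],[0,0,0],0]]'; python3 -c "
from h import *
shift([.548,.2765,.049],np.pi/2+.012)
cv2.imwrite('pics/g8.png',cv2.resize(env.camera('scene')[80:230,280:430],None,fx=3,fy=3))"
```

```text
time: 27.18
eef_pos: [0.5476, 0.2752, 0.1662]
ee_rot: [0.001, 0.714, -0.7, 0.0]
contact_force: [0.2, -0.5, -1.1]
width: 0.358
pos [0.5476 0.2752 0.1662] shift [-0.0014 -0.0005  0.1172]
jaw yaw -1.552 tilt [-0.001 -0.001 -1.   ]
rz 0.006938103257352779
```

View pics/g8.png

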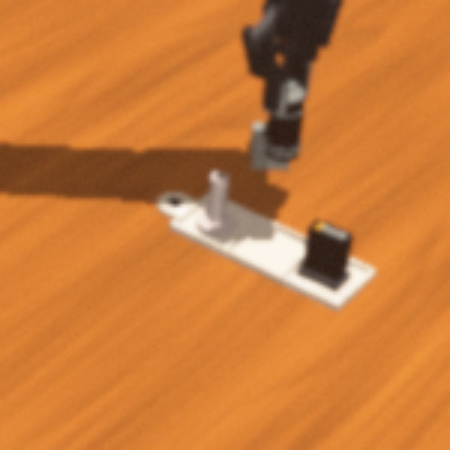

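The round stub stands at (215,210), and the long objective is held upright above the middle pocket. I'll lower it, release and rise.

```bash
python3 -m creep '[[[0,0,0.04],[0,0,0],0],[[0,0,0.085],[0,0,0],0],[[0,0,0.109],[0,0,0],0],[[0,0,0.1165],[0,0,0],0],[[0,0,0.1165],[0,0,0],0],[[0,0,0.1165],[0,0,0],0.65],[[0,0,0.1165],[0,0,0],0.65],[[0,0,0.1165],[0,0,0],0.65],[[0,0,0.08],[0,0,0],0.65],[[0,0,0.03],[0,0,0],0.7],[[0,0,-0.03],[0,0,0],1],[[0,0,-0.03],[0,0,0],1]]'; python3 -m creep '[[[0.05,0,-0.02],[0,0,0],1],[[0.11,0,-0.03],[0,0,0],1],[[0.17,0,-0.03],[0,0,0],1],[[0.22,0,-0.03],[0,0,0],1],[[0.25,0,-0.03],[0,0,0],1],[[0.25,0,-0.03],[0,0,0],1],[[0.25,0,-0.03],[0,0,0],1]]'; python3 -c "
from h import *
s=env.camera('scene');t=env.camera('top')
a=cv2.hconcat([s[100:220,310:430],s[200:320,190:310]]);b=cv2.hconcat([t[165:285,160:280],t[165:285,340:460]])
cv2.imwrite('pics/g9.png',cv2.resize(cv2.vconcat([a,b]),None,fx=2.5,fy=2.5,interpolation=cv2.INTER_CUBIC))"
```

```text
time: 28.72
eef_pos: [0.55, 0.2782, 0.2022]
ee_rot: [-0.004, 0.714, -0.7, 0.002]
contact_force: [0.4, 0.2, -0.4]
width: 1.0
time: 29.6
eef_pos: [0.5526, 0.0274, 0.2263]
ee_rot: [-0.0, 0.714, -0.7, -0.0]
contact_force: [0.7, 0.3, -0.0]
width: 1.002
```

View pics/g9.png

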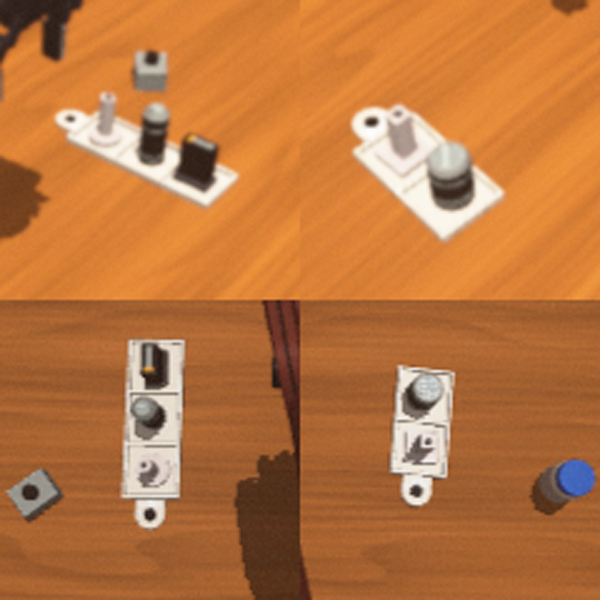

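All five pieces stand in their pockets, and the jar and clamp look untouched. I'll check the axis positions from the tops.

```bash
python3 -c "
from h import *
L=([.548,.2765],.012);S=([.5517,-.2508],-.082)
for n,u,v,z,(c,a) in [('probe',150,362,.059,L),('long',145,407,.077,L),('round',150,464,.063,L),('short',425,385,.057,S),('sq',430,438,.063,S)]:
  o=160 if u<300 else 340-120
  p=bp('top',o+u/2.5-.3,165+(v-300)/2.5-.3,z)-c; print(n,(np.array([[np.cos(a),np.sin(a)],[-np.sin(a),np.cos(a)]])@p).round(4))
o=env.get_obs();print(o['qvel'].round(3))"
```

```text
probe [ 0.0612 -0.0031]
long [ 0.0025 -0.003 ]
round [-0.0645 -0.0089]
short [0.0373 0.0078]
sq [-0.0282 -0.0018]
[-0.003 -0.002  0.002 -0.002  0.001  0.002  0.003]
```

```bash
python3 -c "
from h import *
p=bp('scene',310+107/2.5,100+95/2.5,.063)-[.548,.2765];print(p)
print(env.close_job())"
```

```text
[-0.0671702  -0.00046777]
the job is handed in; nothing more can be done
None
```

Both kits are made up and the job is handed in, at about 30 s on the robot's clock; `env.close_job()` reported no verdict.

- **Imaging kit, from the tab:** round stub, long objective, probe holder.
- **Calibration kit, from the tab:** square stub, short objective.

**Final pictures:** all five pieces stood upright in their pockets. The gripper was open and clear of everything, and the arm was at rest. The jar and clamp block looked unmoved. The dust cap was outside the last crops, so I did not recheck it, but no move went near it.

**Distance from pocket centre, top camera:** every piece is within 9 mm, against the 20 mm allowed.

| Piece | Offset along tray | Offset across tray |
|---|---|---|
| Round stub | 1.5 mm | -8.9 mm |
| Long objective | 2.5 mm | -3.0 mm |
| Probe holder | -4.8 mm | -3.1 mm |
| Square stub | 4.8 mm | -1.8 mm |
| Short objective | 4.3 mm | 7.8 mm |

**One disagreement:** the scene camera puts the round stub within about 1.5 mm of its pocket centre, while the top camera shows it 9 mm off across the tray. I think the top view was misread because of shadow. Either value is inside the tolerance.

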